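# Fit the keyed coupling hub and close the drive's guard

## Robot

A 6-joint arm with a two-finger parallel gripper is mounted at the origin on the work surface; the furniture and walls round the work are solid. World frame = base frame: x ahead of the robot, y to its left, z up, the work surface at z = 0. Lengths are in m, angles in rad, forces in N, time in s.
With the tool pointing down it reaches from about 0.35 to 0.85 m from the base axis. Payload 8.1 kg.
Tool frame: the origin (TCP) lies on the centre line of the jaws, within the pads' length; the fingertips stand 19 mm ahead of it and the grasp point (between the pads) is the TCP (finger_overhang is the distance from the TCP to the fingertips, in m); z points along the fingers, y is the direction in which the jaws open and shut (so a half turn about z gives the same grasp; the last joint's range is limited). The gripper opens to 93 mm and grips with 3 to 60 N. Pads are 15 mm wide; open, the fingers measure 128 mm over their backs; the gripper's body (75 mm by 188 mm) begins 65 mm behind the grasp point.
Start: joints at [1.084, 0.13, 1.488, -0, 1.523, -0.085], TCP at [0.235, 0.552, 0.238] pointing down, gripper open.
Joint ranges: [-2.96, 2.96], [-0.89, 2.26], [0.02, 2.5], [-1.34, 4.48], [0, 2.73], [-2.66, 2.66]. Speed limits (rad/s): [2.39, 2.39, 2.79, 3.14, 3.14, 3.14].

## Interface

Orientations are given as a unit quaternion [x, y, z, w].
In Python, from cell import state, capture, close_job, finger_overhang gives the robot as it stands.
- The arm moves only by the tool jog_arm, never from a script. Its argument "moves" is a list of rows, each a list of 6 numbers: the shift along the tool's x, y, z in mm, then the turn, a rotation vector about the tool's x, y, z in rad. In form: [[dx, dy, dz, ax, ay, az], ...]. A call has 1 to 8 rows; each row shifts and turns the commanded pose from where the row before left it, along the tool's axes as they then stand; what a row does not reach is not made up. A row lasts 1/12 s, in which the tool goes at most 41.7 mm and 7.16 degrees, less where a joint would pass 70% of its speed; a pose out of reach is approached as far as the arm can. A call is refused whole if a number of a shift passes 41.7 or a number of a turn 0.125, either way. A call with a gripper value outside its range is refused whole. "hand" is the finger opening in mm, from 0 to 93, set as the call begins (left out, the last holds). The fingers move at their own pace and stop on an object; "squeeze" is the grip in N (left out, the last holds). Time passes only in rows, so rows that do not move let the fingers close. It gives the time, the measured TCP pose, the force and the opening at its end, in the units of the state.
- state(): the state, without advancing time (a new reading comes with each control period).
- capture(name): name is "scene" or "side" or "wrist"; returns a dict with "pixels" (420x560x3 uint8, red, green, blue), "z_map" (420x560 float32, m along the optical axis (not along the pixel's ray), 0 where there is no reading), "K" (3x3 intrinsics, pixels), "dist_coeffs" ([k1, k2, p1, p2, k3] as OpenCV has them; the pictures are not rectified), "R" (3x3) and "t" (3): a world point X has camera coordinates R X + t; the wrist camera has in their place "T_tool_cam" (4x4, takes a point from camera to tool coordinates, whose origin is the TCP and whose axes are the flange's). Camera axes: x right, y down, z forward; pixel columns grow to the right and rows downward; lengths in m; the calibration is good to about 2 mm. A picture is of the moment at which its call begins: read the wrist's pose just before it.
- close_job(): hands the job in, once; it reports no verdict.
The state is a dict: "time_s": time; "joints": joint angles; "joint_velocities": joint speeds; "effort": joint torques, N m; "eef_pos": TCP position; "tcp_rot": TCP orientation; "ft_force": force on the tool from outside, world axes, zero at the start; "moment": the same for the moment, N m; "finger_gap": finger opening in m.
Only numpy, scipy, OpenCV 4.12 (cv2) and the standard library are available. Lean on these libraries where they do the work, as an engineer would, in place of code of your own. Each camera call takes 0.05 s, during which the arm holds its last target.

## Task

Fit the dark metal coupling hub from the blue box onto the upright shaft inside the drive's grey guard box: turn it until its keyway finds the key, and let it drop fully home onto the shoulder. Then slide the guard's yellow cover fully shut over it, and leave the other things on the bench where they are.

Things in the scene. Friction and masses are not known exactly. Their poses are not given: they have to be found in the camera images.
- hub_centre (a point): Loose dark grey metal coupling hub (about 0.32 kg): round, 60 mm across, 56 mm tall, standing jaws up on the blue box. Solid for the lower 38 mm, then three jaws of the same outside diameter with gaps between. The point is on its axis half-way up, 28 mm above the underside; z is up its axis, x points to the keyway. It may be gripped anywhere round its outside.
- hub: The same hub, origin at the centre of its underside. Through bore 32 mm across with one keyway on the hub's +x side: 11 mm wide, open to the bore over the lower 38 mm (the whole solid part), 21.5 mm deep from the axis. The keyway lies below a gap between two jaws; a small dark set screw in the side marks it.
- hub_home (a point): Where the hub's centre is when it is home: on the shaft's axis, 98 mm above the bench, 28 mm above the shoulder that the hub comes to rest on. Axes as the drive's. A hub whose keyway is not over the key stops 26 mm higher than this, with its top above the guard's rim, in the cover's way.
- shaft_tip (a point): Centre of the chamfered tip of the upright 30 mm shaft, 16 mm above hub_home; axes as the drive's, not the key's. The shaft never turns. Its brass key, 8 mm wide, reaches 19.5 mm from the axis and ends 18 mm below the tip; above it the shaft is plain. The key is on the drive's front (-x) side, up to 0.6 rad to either side of it; its angle is not measured. The hub drops within 0.08 rad of it.
- drive: Drive unit, fixed to the bench: gear motor under an open grey guard box. Origin on the bench below the shaft; z up, the motor lies towards -y, front is -x. Guard: inside 144 x 144 mm about the shaft, floor 69 mm and rim 130 mm above the bench, wall on the +y side up to 138 mm. Two rails up to 141 mm run along y, 79 mm either side of the shaft, from y = +78 to -247 mm.
- cover (a joint): Flat yellow cover of the guard (150 x 153 x 4 mm), sliding level in the two rails: 0 is fully shut, and it grows to 0.166 m as the cover slides open along the drive's -y, over the motor. It starts open by 0.15 m or more. Friction about 2 N, light damping; it stays where it is left.
- cover_handle (a point): Centre of the cover's black bar handle, 151.5 mm above the bench; axes as the drive's. The bar is 84 mm long along x, 11 mm thick along y (the sliding direction) and 12 mm tall, with 10 mm of space under it; its top is 22 mm above the cover's upper face. When shut it is 45 mm from the shaft's axis, towards +y.
- seal_box: Closed flat blue box with a grey lid, 104 x 151 x 32 mm, that does not move; the hub starts standing on it. Origin under its middle.
- threadlock: Bystander: small red bottle with a black cap, 26 x 40 x 118 mm, upright on the bench; origin under its middle.
- star: Bystander: red rubber coupling star, 54 mm across and 14 mm thick, flat on the bench; origin under its middle.
- paste_tin: Bystander: round tin with a green lid, 63 mm across, 31 mm tall; origin under its middle.
- hex_key: Bystander: steel hex key, 41 x 115 x 12 mm, flat on the bench; origin under its middle.

How it is judged:
On the way:
1. the hub is fully home on the shaft, its keyway over the key, while the cover is still open (distance between hub_centre and hub_home below 0.004 m and angle between hub_centre's own z axis and vertical below 0.08 rad and value of joint cover above 0.1 m), for 0.2 s.
At the end, for the whole second after the job is handed in: the hub is home on the shaft (its centre within 4 mm of the home point, upright within 0.08 rad, at rest) and the cover is shut to within 5 mm (distance between hub_centre and hub_home below 0.004 m and angle between hub_centre's own z axis and vertical below 0.08 rad and value of joint cover below 0.005 m and linear speed of hub below 0.02 m/s); the robot touches nothing.
It fails at once if a bystander (bottle, star, tin, hex key) was moved more than 25 mm (distance of any of threadlock, star, paste_tin, hex_key from where it was at the start of the episode above 0.025 m).
It also fails if it takes over 64 s, if anything falls off the work surface, if the arm or the gripper's body presses on something with over 40 N, if the wrist force passes 120 N, or if a joint passes its speed limit or range.

## Working session

There is one attempt and no reset: what is moved stays moved. The work goes in short steps, Python scripts to look and compute and a tool call to move; the robot and the scene stay as the last step left them, time stands still between calls to the robot, and variables do not carry over. Pictures are saved under pics/ and viewed, and the job is handed in when it is done.

Besides the shell and the picture viewer there is one more tool, called after ">>>" in YAML: its name, and indented under it one key for each argument. jog_arm: Moves the arm, as the interface text tells. Its arguments: {"type":"object","properties":{"moves":{"type":"array"},"hand":{"type":"number"},"squeeze":{"type":"number"}},"required":["moves"]}

```bash
ls; mkdir -p pics; cat > h.py <<'E'
import numpy as np, cv2
from cell import state, capture, close_job, finger_overhang
from scipy.spatial.transform import Rotation as Ro
def cloud(c,T=None):
    h,w=c['z_map'].shape
    u,v=np.meshgrid(np.arange(w),np.arange(h))
    p=np.stack([u,v],-1).reshape(-1,1,2).astype(np.float64)
    n=cv2.undistortPoints(p,np.array(c['K'],float),np.array(c['dist_coeffs'],float)).reshape(h,w,2)
    z=c['z_map'].astype(float)
    P=np.concatenate([n*z[...,None],z[...,None]],-1)
    if T is None: return (P-np.array(c['t']))@np.array(c['R'])
    return P@T[:3,:3].T+T[:3,3]
def wristT(c,s):
    T=np.eye(4);T[:3,:3]=Ro.from_quat(s['tcp_rot']).as_matrix();T[:3,3]=s['eef_pos']
    return T@np.array(c['T_tool_cam'])
def save(c,n): cv2.imwrite('pics/'+n+'.png',c['pixels'][...,::-1])
E
python3 - <<'E'
from h import *
import pickle
s=state();print(s,finger_overhang)
for n in['scene','side','wrist']:
    s=state();c=capture(n);save(c,n+'0');pickle.dump((s,c),open(n+'0.pkl','wb'))
    print(n,c['K'],c['dist_coeffs'],c.get('R'),c.get('t'),c.get('T_tool_cam'))
E
```

```text
pics
{'time_s': 0.0, 'joints': array([ 1.08353375e+00,  1.31036698e-01,  1.48913429e+00, -7.25855236e-05,
        1.52286091e+00, -8.54136429e-02]), 'joint_velocities': array([-0.00034161,  0.00068612, -0.00134753, -0.00010529,  0.00136445,
       -0.00055929]), 'effort': array([ 1.44407968e-01, -5.57655430e+01, -4.88793075e+01,  1.64465751e-01,
        1.17739784e-01,  1.14853657e-02]), 'eef_pos': array([0.23448817, 0.55183059, 0.2367413 ]), 'tcp_rot': array([ 1.99573504e-01,  9.79882594e-01, -7.00562219e-04, -1.68477550e-04]), 'ft_force': array([0.17424576, 0.76397662, 0.39835363]), 'moment': array([ 0.00175806, -0.0031209 ,  0.0374281 ]), 'finger_gap': 0.0932176169685089} 0.019
scene [[498.9762722    0.         275.70586005]
 [  0.         498.9762722  211.1770784 ]
 [  0.           0.           1.        ]] [-0.11347977  0.          0.          0.          0.        ] [[ 0.62209604 -0.78286745  0.01072712]
 [-0.37632672 -0.31100185 -0.87272908]
 [ 0.68656734  0.5388844  -0.48808696]] [-0.56535341  0.17453244  0.80587996] None
side [[462.75882045   0.         277.2409081 ]
 [  0.         462.75882045 218.97697205]
 [  0.           0.           1.        ]] [-0.14348673  0.          0.          0.          0.        ] [[ 0.8218251   0.56951719  0.01592697]
 [ 0.4014887  -0.55906932 -0.72542975]
 [-0.40424043  0.60257088 -0.68811191]] [-0.20046929 -0.27977391  1.33715291] None
wrist [[373.5452484    0.         278.76941956]
 [  0.         373.5452484  213.99977483]
 [  0.           0.           1.        ]] [-0.009499  0.        0.        0.        0.      ] None None [[-7.04109558e-04 -9.71037577e-01 -2.38925779e-01  6.64193623e-02]
 [ 9.99999752e-01 -6.79619075e-04 -1.84884711e-04  5.20711474e-04]
 [ 1.71514848e-05 -2.38925850e-01  9.71037815e-01 -1.47171939e-01]
 [ 0.00000000e+00  0.00000000e+00  0.00000000e+00  1.00000000e+00]]
```

View pics/scene0.png

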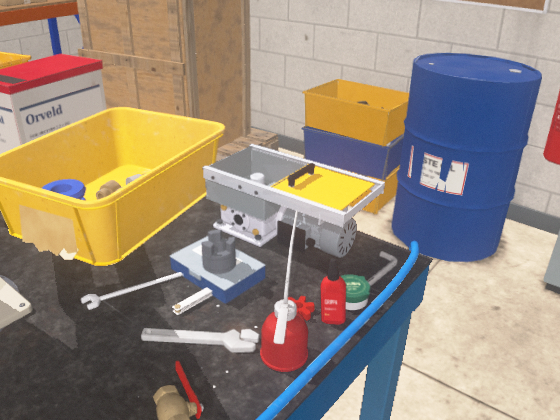

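View pics/side0.png

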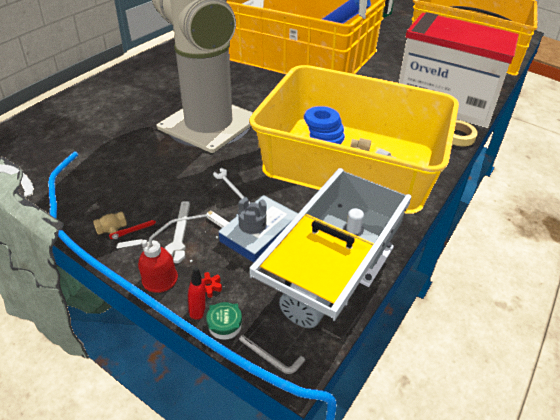

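View pics/wrist0.png

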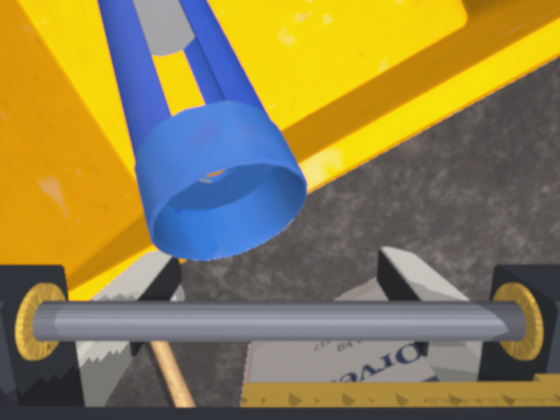

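The scene view shows the hub at about (219,252) on the blue box, the shaft at (257,180) and the cover handle at (301,174). The side view shows the hub at (252,215), the shaft at (355,220) and the handle at (333,233). Next I turn these into positions.

```bash
python3 - <<'E'
from h import *
import pickle
np.set_printoptions(precision=4,suppress=True)
for n in['scene','side']:
    s,c=pickle.load(open(n+'0.pkl','rb'));P=cloud(c);ok=c['z_map']>0
    px=c['pixels'].astype(int)
    hsv=cv2.cvtColor(c['pixels'],cv2.COLOR_RGB2HSV)
    # yellow cover
    m=ok&(hsv[...,0]>20)&(hsv[...,0]<33)&(hsv[...,1]>180)&(P[...,2]>0.125)&(P[...,2]<0.145)&(P[...,0]>0.45)
    q=P[m]; print(n,'cover',m.sum(),q.mean(0) if len(q) else 0)
    if len(q):
        print(cv2.minAreaRect((q[:,:2]*1000).astype(np.float32)), np.percentile(q[:,2],[5,50,95]))
    # dark handle
    m=ok&(px.max(-1)<70)&(P[...,2]>0.145)&(P[...,2]<0.165)&(P[...,0]>0.45)
    q=P[m]; print('handle',m.sum(), cv2.minAreaRect((q[:,:2]*1000).astype(np.float32)) if len(q) else 0, np.median(q,0))
    # items probes
    pr={'scene':{'hub':(219,240),'shaft':(257,177),'bottle':(334,278),'tin':(353,285),'star':(305,305),'hex':(385,262),'binrim':(222,125),'oiltip':(298,205),'box':(190,262)},
        'side':{'hub':(252,205),'shaft':(355,212),'bottle':(197,275),'tin':(224,315),'star':(211,284),'hex':(290,365),'binrim':(425,215),'box':(235,230),'oil':(150,250),'oilsp':(190,216)}}[n]
    for k,(u,v) in pr.items(): print(k,P[v,u])
E
python3 - <<'E'
import sys;sys.path.insert(0,'.')
import os;os.chdir('.')
from h import *
import pickle
for n,(x0,y0,x1,y1) in {'scene':(160,110,400,310),'side':(180,150,420,350)}.items():
    s,c=pickle.load(open(n+'0.pkl','rb'))
    cv2.imwrite('pics/z_%s.png'%n,cv2.resize(c['pixels'][y0:y1,x0:x1,::-1],(720,600),interpolation=cv2.INTER_CUBIC))
E
```

```text
scene cover 1856 [ 0.5889 -0.3426  0.1344]
((553.5176391601562, -76.49813842773438), (206.78138732910156, 734.9527587890625), 0.5487017035484314) [0.1328 0.1342 0.1383]
handle 0 0 [nan nan nan]
hub [ 0.3925 -0.2799  0.0715]
shaft [ 0.5707 -0.2179  0.1121]
bottle [ 0.4083 -0.5115  0.0879]
tin [ 0.4803 -0.5086  0.0298]
star [ 0.4002 -0.4659  0.0155]
hex [ 0.6161 -0.5024  0.0008]
binrim [ 0.6703 -0.0247  0.1539]
oiltip [ 0.5014 -0.3726  0.1291]
box [ 0.3521 -0.243   0.0289]
side cover 5904 [ 0.5788 -0.2983  0.1357]
((561.9862060546875, 267.3150634765625), (1425.945556640625, 223.40342712402344), 89.37344360351562) [0.13   0.136  0.1391]
handle 265 ((581.3439331054688, -323.51324462890625), (79.75383758544922, 8.02309799194336), 2.066948890686035) [ 0.5826 -0.3245  0.1556]
hub [ 0.3668 -0.2729  0.0684]
shaft [ 0.5729 -0.2111  0.1129]
bottle [ 0.424  -0.5046  0.1054]
tin [ 0.4767 -0.5038  0.0298]
star [ 0.4034 -0.4554  0.0153]
hex [ 0.6197 -0.5038 -0.0003]
binrim [ 0.667  -0.0036 -0.0009]
box [ 0.3606 -0.3254  0.0327]
oil [ 0.3077 -0.506   0.0958]
oilsp [ 0.2276 -0.3254  0.0004]
  return _methods._mean(a, axis=axis, dtype=dtype,
  ret = um.true_divide(
```

View pics/z_scene.png

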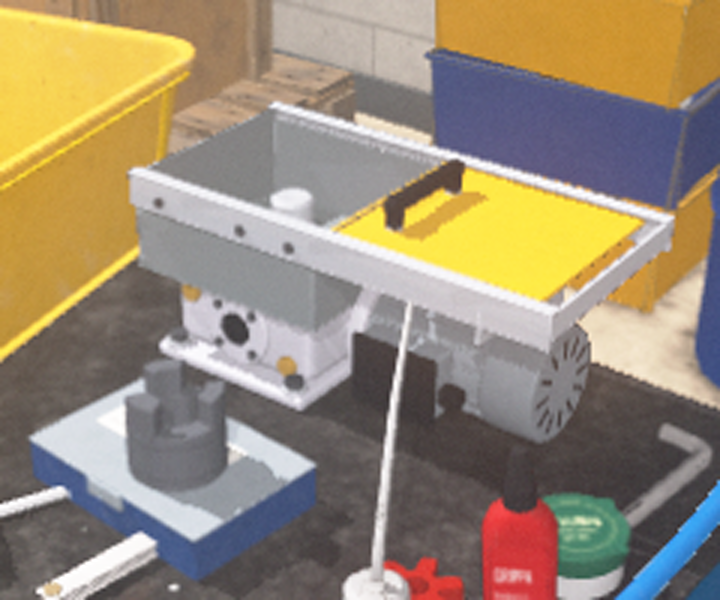

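View pics/z_side.png

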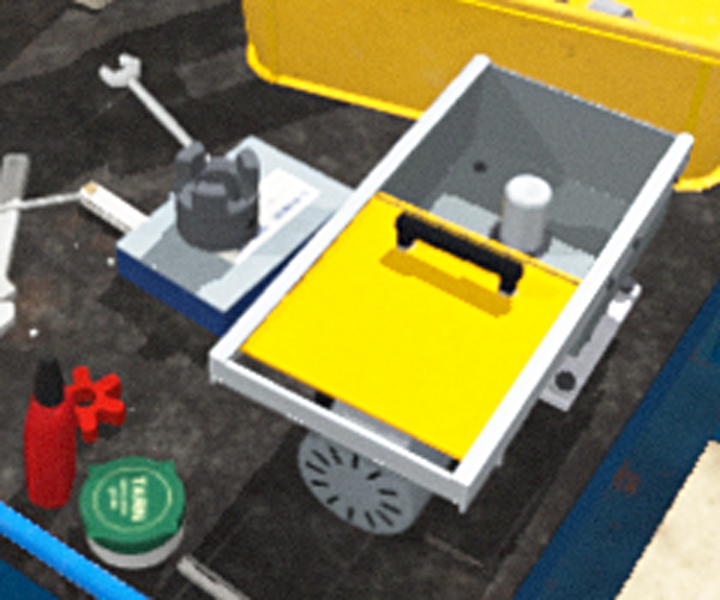

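```bash
python3 - <<'E'
from h import *
import pickle
np.set_printoptions(precision=3,suppress=True,linewidth=200)
g=np.zeros((10,16))
for n in['scene','side']:
    s,c=pickle.load(open(n+'0.pkl','rb'));P=cloud(c)[c['z_map']>0]
    P=P[(P[:,0]>0)&(P[:,0]<1)&(P[:,1]>-0.8)&(P[:,1]<.8)&(P[:,2]<1)]
    i=(P[:,0]*10).astype(int);j=((P[:,1]+.8)*10).astype(int)
    np.maximum.at(g,(i.clip(0,9),j.clip(0,15)),P[:,2])
print('rows x 0..; cols y -0.8..');print(g)
# hub refine: points z>0.06 near
for n in['scene','side']:
    s,c=pickle.load(open(n+'0.pkl','rb'));P=cloud(c);
    m=(c['z_map']>0)&(P[...,2]>0.045)&(P[...,2]<.1)&(np.hypot(P[...,0]-.385,P[...,1]+.275)<.06)
    q=P[m];a=q[:,:2]
    from scipy.optimize import least_squares
    b=q[(q[:,2]<.068)][:,:2]
    r=least_squares(lambda p:np.hypot(b[:,0]-p[0],b[:,1]-p[1])-.03,[.385,-.275],loss='soft_l1',f_scale=.002)
    print(n,m.sum(),len(b),r.x,q[:,2].max(), cv2.minEnclosingCircle((a*1000).astype(np.float32)))
E
```

```text
rows x 0..; cols y -0.8..
[[0.    0.    0.025 0.041 0.004 0.004 0.016 0.381 0.365 0.015 0.004 0.221 0.203 0.203 0.    0.17 ]
 [0.    0.    0.019 0.043 0.017 0.01  0.016 0.365 0.352 0.158 0.158 0.223 0.22  0.262 0.223 0.222]
 [0.    0.    0.109 0.11  0.015 0.014 0.158 0.158 0.157 0.154 0.158 0.223 0.278 0.275 0.262 0.007]
 [0.    0.    0.112 0.187 0.09  0.091 0.159 0.156 0.089 0.088 0.158 0.    0.242 0.243 0.243 0.   ]
 [0.    0.    0.118 0.186 0.14  0.143 0.157 0.158 0.047 0.049 0.158 0.    0.242 0.243 0.243 0.   ]
 [0.    0.    0.033 0.144 0.16  0.144 0.142 0.158 0.048 0.048 0.158 0.154 0.242 0.243 0.244 0.   ]
 [0.    0.    0.02  0.143 0.16  0.145 0.144 0.159 0.158 0.157 0.158 0.027 0.243 0.244 0.245 0.005]
 [0.    0.    0.017 0.    0.    0.    0.    0.    0.    0.    0.    0.    0.    0.    0.    0.   ]
 [0.    0.    0.    0.    0.    0.    0.    0.    0.    0.    0.    0.    0.    0.    0.    0.   ]
 [0.    0.    0.    0.    0.    0.    0.    0.    0.    0.    0.    0.    0.    0.    0.    0.   ]]
scene 1003 566 [ 0.378 -0.289] 0.08785322221523804 ((378.8817138671875, -290.6982116699219), 32.03961944580078)
side 773 304 [ 0.379 -0.289] 0.09054861426318607 ((379.005859375, -290.2717590332031), 31.023574829101562)
```

>>> jog_arm:
  moves:
    - [0,0,-40,0,0,0]
    - [0,0,-40,0,0,0]
    - [0,0,-40,0,0,0]
    - [-38,0,0,0,0,0.065]
    - [-38,0,0,0,0,0.065]
    - [-38,0,0,0,0,0.065]
    - [-38,0,0,0,0,0.065]
    - [-38,0,0,0,0,0.065]

```text
time_s: 0.82
eef_pos: [0.3989, 0.4553, 0.357]
tcp_rot: [0.357, 0.934, -0.0, -0.0]
ft_force: [1.1, 1.1, 0.7]
finger_gap: 0.0929
```

>>> jog_arm:
  moves:
    - [-38,0,0,0,0,0.065]
    - [-38,0,0,0,0,0.065]
    - [-38,0,0,0,0,0.065]
    - [-38,0,0,0,0,0.065]
    - [-38,0,0,0,0,0.065]
    - [-38,0,0,0,0,0.065]
    - [-38,0,0,0,0,0.065]
    - [-38,0,0,0,0,0.065]

```text
time_s: 1.48
eef_pos: [0.5721, 0.2093, 0.3569]
tcp_rot: [0.585, 0.811, -0.0, -0.0]
ft_force: [0.0, -0.3, -0.8]
finger_gap: 0.0928
```

>>> jog_arm:
  moves:
    - [-38,0,0,0,0,0.065]
    - [-38,0,0,0,0,0.065]
    - [-38,0,0,0,0,0.065]
    - [-38,0,0,0,0,0.065]
    - [-38,0,0,0,0,0.065]
    - [-38,0,0,0,0,0.065]
    - [-38,0,0,0,0,0.065]
    - [0,0,0,0,0,0]

```text
time_s: 2.15
eef_pos: [0.6047, -0.0572, 0.3568]
tcp_rot: [0.755, 0.656, -0.001, 0.0]
ft_force: [-0.2, 0.6, -1.2]
finger_gap: 0.0927
```

```bash
python3 - <<'E'
from h import *
import pickle
s=state();c=capture('wrist');save(c,'wrist1');pickle.dump((s,c),open('wrist1.pkl','wb'));print(s['joints'])
E
```

```text
[-0.17708289  0.13535311  1.26810089 -0.00273869  1.73930135 -0.03652899]
```

View pics/wrist1.png

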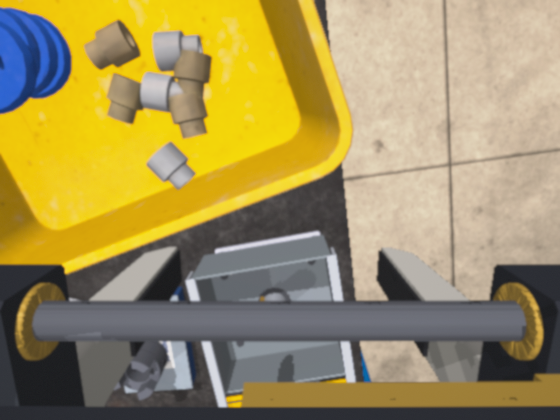

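>>> jog_arm:
  moves:
    - [-38,-2,0,0,0,0]
    - [-38,-2,0,0,0,0]
    - [-38,-2,0,0,0,0]
    - [-38,-2,10,0,0,0]
    - [-38,-1,40,0,0,0]
    - [-36,-1,40,0,0,0]
    - [0,0,0,0,0,0]
    - [0,0,0,0,0,0]

```text
time_s: 2.87
eef_pos: [0.5674, -0.2557, 0.2831]
tcp_rot: [0.752, 0.659, -0.001, -0.003]
ft_force: [0.3, 0.2, -0.1]
finger_gap: 0.093
```

```bash
python3 - <<'E'
from h import *
import pickle
s=state();c=capture('wrist');save(c,'wrist2');pickle.dump((s,c),open('wrist2.pkl','wb'));print(s['eef_pos'])
E
```

```text
[ 0.56736465 -0.25570847  0.28313376]
```

View pics/wrist2.png

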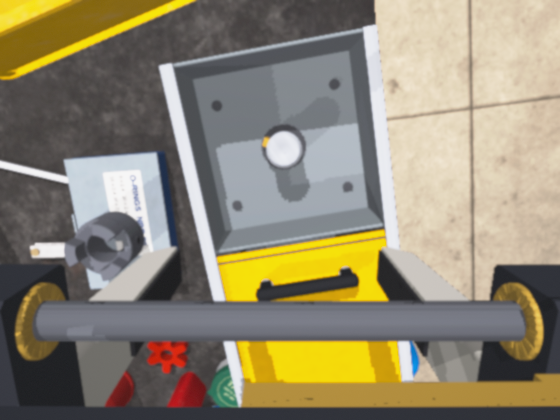

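Shaft tip at about (287,148), brass key to its left at (265,143), handle at (307,285), hub at (106,243). Now the measurements.

```bash
python3 - <<'E'
from h import *
import pickle
from scipy.optimize import least_squares
np.set_printoptions(precision=4,suppress=True)
s,c=pickle.load(open('wrist2.pkl','rb'));P=cloud(c,wristT(c,s));ok=c['z_map']>0
px=c['pixels'].astype(int);hsv=cv2.cvtColor(c['pixels'],cv2.COLOR_RGB2HSV)
cv2.imwrite('pics/w2shaft.png',cv2.resize(c['pixels'][110:185,240:335,::-1],(760,600),interpolation=cv2.INTER_CUBIC))
cv2.imwrite('pics/w2hub.png',cv2.resize(c['pixels'][190:300,50:170,::-1],(654,600),interpolation=cv2.INTER_CUBIC))
def circ(q,r,p0):
    f=least_squares(lambda p:np.hypot(q[:,0]-p[0],q[:,1]-p[1])-r,p0);return f.x
m=ok&(P[...,2]>.105)&(P[...,2]<.125)&(np.hypot(P[...,0]-.573,P[...,1]+.214)<.03)
q=P[m];print('tip',m.sum(),q.mean(0),np.median(q[:,2]),cv2.minEnclosingCircle((q[:,:2]*1000).astype(np.float32)))
sh=q.mean(0)[:2]
m=ok&(hsv[...,0]>12)&(hsv[...,0]<32)&(hsv[...,1]>110)&(np.hypot(P[...,0]-.573,P[...,1]+.214)<.035)
q=P[m];print('key',m.sum(),q.mean(0),np.percentile(q[:,2],[5,50,95]))
v,u=np.nonzero(m);print(u.min(),u.max(),v.min(),v.max())
d=q.mean(0)[:2]-sh;print('key ang',np.arctan2(d[1],d[0]),np.hypot(*d))
# rails: bright at z~.141
m=ok&(P[...,2]>.137)&(P[...,2]<.146)&(px.min(-1)>150)&(P[...,1]>-.31)&(P[...,1]<-.1)
q=P[m]
for lab,mm in(('L',q[:,0]<sh[0]),('R',q[:,0]>sh[0])):
    a=q[mm];vx,vy,x0,y0=cv2.fitLine((a[:,:2]).astype(np.float32),cv2.DIST_HUBER,0,.001,.001).ravel()
    dist=abs((sh[0]-x0)*vy-(sh[1]-y0)*vx);print('rail',lab,len(a),np.arctan2(vy,vx),dist)
m=ok&(px.max(-1)<70)&(P[...,2]>.148)&(P[...,2]<.165)&(P[...,0]>.5)
q=P[m];print('handle',m.sum(),cv2.minAreaRect((q[:,:2]*1000).astype(np.float32)),np.median(q,0))
m=ok&(P[...,2]>.08)&(P[...,2]<.095)&(np.hypot(P[...,0]-.379,P[...,1]+.289)<.045)
q=P[m];print('hubtop',m.sum(),cv2.minEnclosingCircle((q[:,:2]*1000).astype(np.float32)),circ(q,.0235,[.379,-.289]))
E
```

```text
tip 1001 [ 0.5757 -0.2122  0.1137] 0.11390184998906394 ((575.6578369140625, -212.4911651611328), 14.999799728393555)
key 5633 [ 0.5812 -0.2343  0.3744] [0.3621 0.3773 0.3802]
226 475 136 407
key ang -1.325964070925236 0.022729451715871922
rail L 3115 -1.5445399 0.07350986295894503
rail R 3247 -1.524674 0.0746589710921856
handle 1203 ((580.3391723632812, -318.5674133300781), (79.45636749267578, 10.136302947998047), 2.713319778442383) [ 0.5805 -0.3176  0.1569]
hubtop 949 ((379.5726318359375, -287.6449279785156), 30.45558738708496) [ 0.3805 -0.2869]
```

View pics/w2shaft.png

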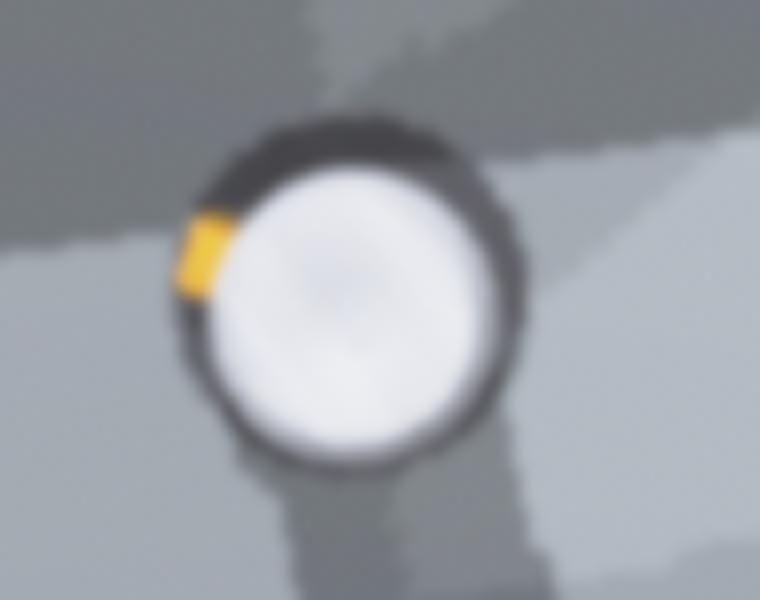

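View pics/w2hub.png

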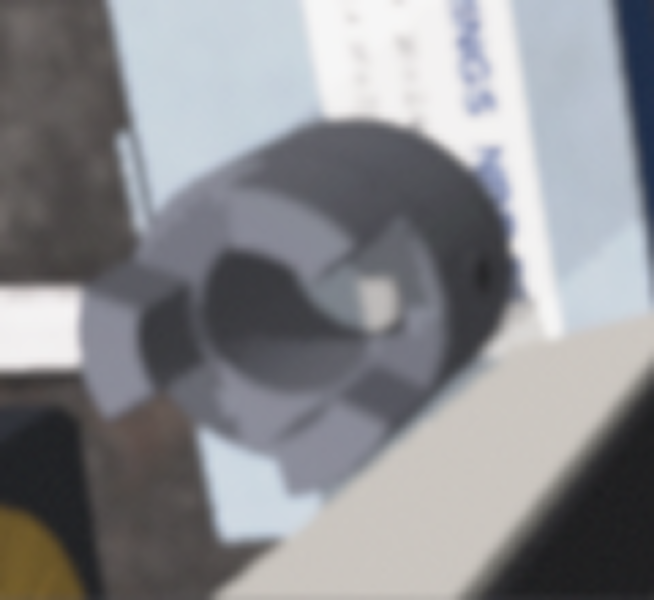

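```bash
cat >> h.py <<'E'
def ray(c,T,uv,z):
    n=cv2.undistortPoints(np.array(uv,float).reshape(-1,1,2),np.array(c['K'],float),np.array(c['dist_coeffs'],float)).reshape(-1,2)
    d=np.c_[n,np.ones(len(n))]@T[:3,:3].T
    return T[:3,3]+d*((z-T[2,3])/d[:,2])[:,None]
E
python3 - <<'E'
from h import *
import pickle
np.set_printoptions(precision=4,suppress=True)
s,c=pickle.load(open('wrist2.pkl','rb'));T=wristT(c,s);P=cloud(c,T)
hsv=cv2.cvtColor(c['pixels'],cv2.COLOR_RGB2HSV)
m=np.zeros(hsv.shape[:2],bool);m[130:155,255:278]=1
m&=(hsv[...,1]>110)&(hsv[...,0]>10)&(hsv[...,0]<35)
v,u=np.nonzero(m);print(len(u),u.mean(),v.mean(),np.percentile(P[m][:,2],[5,50,95]))
k=ray(c,T,np.c_[u,v],.096);km=k.mean(0)
# shaft tip by brightness
g=c['pixels'].min(-1);m2=np.zeros_like(m);m2[120:180,262:315]=1;m2&=g>205
v,u=np.nonzero(m2);print('tip px',u.mean(),v.mean(),len(u))
t=ray(c,T,[[u.mean(),v.mean()]],.114)[0];print('tip',t)
for sh in(t[:2],np.array([.5757,-.2122])):
    d=km[:2]-sh;print('key',km,np.arctan2(d[1],d[0]),np.hypot(*d))
E
```

```text
44 265.04545454545456 141.0681818181818 [0.0735 0.096  0.0973]
tip px 283.01458080194413 148.26974483596598 823
tip [ 0.5754 -0.2108  0.114 ]
key [ 0.5605 -0.2036  0.096 ] 2.6964244001671043 0.01654120181013117
key [ 0.5605 -0.2036  0.096 ] 2.6279502025766552 0.01743872443361912
```

>>> jog_arm:
  moves:
    - [-20,-30,0,0,0,0]
    - [-20,-30,0,0,0,0]
    - [-20,-30,0,0,0,0]
    - [-20,-30,0,0,0,0]
    - [-20,-30,0,0,0,0]
    - [-20,-30,0,0,0,0]
    - [0,0,0,0,0,0]
    - [0,0,0,0,0,0]

```text
time_s: 3.58
eef_pos: [0.375, -0.3517, 0.2891]
tcp_rot: [0.752, 0.659, 0.0, 0.002]
ft_force: [-0.3, -0.2, -0.6]
finger_gap: 0.0931
```

```bash
python3 - <<'E'
from h import *
import pickle
s=state();c=capture('wrist');save(c,'wrist3');pickle.dump((s,c),open('wrist3.pkl','wb'));print(s['eef_pos'],s['joints'],s['tcp_rot'])
E
```

```text
[ 0.37498598 -0.35174136  0.28910803] [-8.53551255e-01 -1.23729449e-01  1.64983806e+00  5.39569271e-04
  1.61125961e+00 -7.21797258e-01] [7.52112107e-01 6.59031748e-01 2.64731864e-04 2.11282151e-03]
```

View pics/wrist3.png

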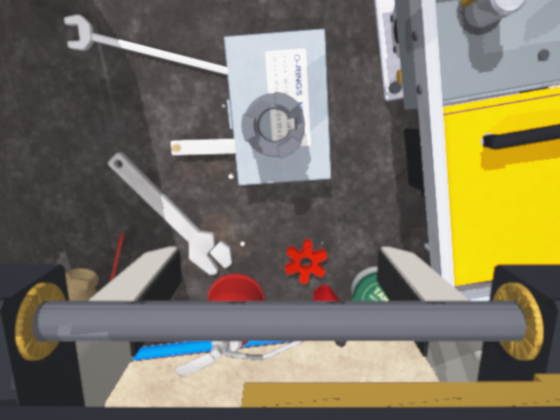

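```bash
python3 - <<'E'
from h import *
import pickle
from scipy.optimize import least_squares
np.set_printoptions(precision=4,suppress=True)
s,c=pickle.load(open('wrist3.pkl','rb'));T=wristT(c,s);P=cloud(c,T)
cv2.imwrite('pics/w3hub.png',cv2.resize(c['pixels'][85:165,230:315,::-1],(638,600),interpolation=cv2.INTER_CUBIC))
for lo,hi in((.082,.095),(.066,.078)):
    m=(P[...,2]>lo)&(P[...,2]<hi)&(np.hypot(P[...,0]-.379,P[...,1]+.289)<.045)
    q=P[m];print(m.sum(),np.median(q[:,2]),cv2.minEnclosingCircle((q[:,:2]*1000).astype(np.float32)))
E
```

```text
915 0.08691855006059074 ((378.6499938964844, -288.84344482421875), 29.93832778930664)
1401 0.06892134026078561 ((378.54644775390625, -288.85504150390625), 30.005451202392578)
```

View pics/w3hub.png

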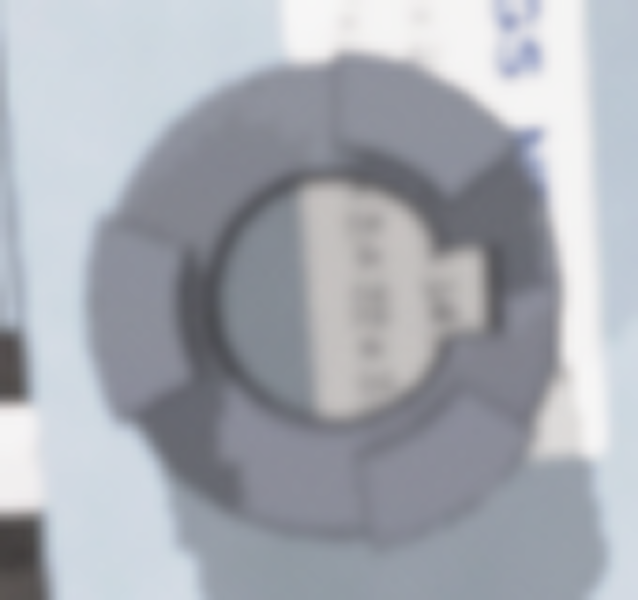

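```bash
python3 - <<'E'
from h import *
import pickle
np.set_printoptions(precision=4,suppress=True)
s,c=pickle.load(open('wrist3.pkl','rb'));T=wristT(c,s)
h=np.array([.3786,-.2888])
for n,cc,zs in(('slot outer',(488,291),(.032,.07)),('slot mid',(465,291),(.032,.07)),('bore L',(215,300),(.032,.07)),('boretop',(330,172),(.07,)),('borebot',(330,422),(.032,))):
  for z in zs:
    p=ray(c,T,[[cc[0]/7.506-.5+230,cc[1]/7.5-.5+85]],z)[0];d=p[:2]-h
    print(n,z,p,np.hypot(*d),np.arctan2(d[1],d[0]))
print('yaw toolx',Ro.from_quat(s['tcp_rot']).as_matrix()[:,:2].T)
E
```

```text
slot outer 0.032 [ 0.4002 -0.2899  0.032 ] 0.02167002833875082 -0.052777788566300284
slot outer 0.07 [ 0.3986 -0.2895  0.07  ] 0.020020817671151454 -0.035395054749195146
slot mid 0.032 [ 0.397  -0.2895  0.032 ] 0.01845791077477903 -0.03890545867962574
slot mid 0.07 [ 0.3957 -0.2891  0.07  ] 0.01711593493780291 -0.01888657937760641
bore L 0.032 [ 0.3621 -0.2861  0.032 ] 0.016679703180063607 2.979337759625778
bore L 0.07 [ 0.3641 -0.286   0.07  ] 0.0147712895101998 2.953065754405942
boretop 0.07 [ 0.3807 -0.2724  0.07  ] 0.016507339518681597 1.4435985242885176
borebot 0.032 [ 0.3758 -0.3049  0.032 ] 0.016354226967221684 -1.740157319735157
yaw toolx [[ 0.1314  0.9913 -0.0024]
 [ 0.9913 -0.1313  0.0035]]
```

>>> jog_arm:
  moves:
    - [32,-2,0,0,0,0]
    - [31,-3,0,0,0,0]
    - [0,0,0,0,0,0.12]
    - [0,0,10,0,0,0.12]
    - [0,0,20,0,0,0.12]
    - [0,0,20,0,0,0.12]
    - [0,0,20,0,0,0.12]
    - [0,0,20,0,0,0.12]

```text
time_s: 4.3
eef_pos: [0.38, -0.2872, 0.1967]
tcp_rot: [0.936, 0.351, 0.001, 0.001]
ft_force: [0.1, 0.3, -0.9]
finger_gap: 0.0929
```

>>> jog_arm:
  moves:
    - [0,0,10,0,0,0.12]
    - [0,0,0,0,0,0.12]
    - [0,0,0,0,0,0.12]
    - [0,0,0,0,0,0.12]
    - [0,0,0,0,0,0.12]
    - [0,0,0,0,0,0]
    - [0,0,0,0,0,0]
    - [0,0,0,0,0,0]

```text
time_s: 4.97
eef_pos: [0.3789, -0.2878, 0.187]
tcp_rot: [0.998, 0.063, 0.0, 0.0]
ft_force: [-0.5, -0.2, 0.3]
finger_gap: 0.0929
```

```bash
cat > go.py <<'E'
from h import *
import sys
np.set_printoptions(precision=4,suppress=True)
def to(p,yaw=None):
    s=state();R=Ro.from_quat(s['tcp_rot']).as_matrix()
    print('t',s['time_s'],'pos',s['eef_pos'],'toolY ang',np.arctan2(R[1,1],R[0,1]),'toolZ',R[:,2],'j',s['joints'],'F',s['ft_force'],'M',s['moment'],'gap',s['finger_gap'])
    print('shift mm',R.T@(np.array(p)-s['eef_pos'])*1000)
    # tilt fix rotvec in tool frame to get z straight down
    z=R.T@np.array([0,0,-1]);print('tilt fix',np.cross([0,0,1],z))
to([float(a) for a in sys.argv[1:4]])
E
python3 go.py .3786 -.2888 .066
```

```text
t 4.9667 pos [ 0.3789 -0.2878  0.187 ] toolY ang -1.4450227798490314 toolZ [ 0.0007 -0.0003 -1.    ] j [-0.7576 -0.1832  1.8892  0.0003  1.4349  0.6874] F [-0.4815 -0.1523  0.2732] M [-0.0528  0.1917  0.041 ] gap 0.09292566863232174
shift mm [ -0.5394   0.9065 120.9592]
tilt fix [ 0.0004 -0.0007  0.    ]
```

>>> jog_arm:
  moves:
    - [-0.5,1,36,0,0,0]
    - [0,0,36,0,0,0]
    - [0,0,25,0,0,0]
    - [0,0,16,0,0,0]
    - [0,0,8,0,0,0]
    - [0,0,0,0,0,0]
    - [0,0,0,0,0,0]

```text
time_s: 5.55
eef_pos: [0.3779, -0.2896, 0.0661]
tcp_rot: [0.998, 0.061, 0.0, 0.0]
ft_force: [-0.1, 0.4, 0.2]
finger_gap: 0.0929
```

>>> jog_arm:
  moves:
    - [0,0,0,0,0,0]
    - [0,0,0,0,0,0]
    - [0,0,0,0,0,0]
    - [0,0,0,0,0,0]
    - [0,0,0,0,0,0]
    - [0,0,0,0,0,0]
    - [0,0,0,0,0,0]
  hand: 50
  squeeze: 30

```text
time_s: 6.13
eef_pos: [0.3778, -0.2897, 0.0659]
tcp_rot: [0.998, 0.06, 0.0, 0.0]
ft_force: [-0.8, 0.5, 3.4]
finger_gap: 0.0595
```

```bash
python3 go.py .3786 -.2888 .066; python3 - <<'E'
from h import *
c=capture('side');cv2.imwrite('pics/side4.png',cv2.resize(c['pixels'][120:300,160:400,::-1],(800,600)))
E
```

```text
t 6.1333 pos [ 0.3778 -0.2897  0.0659] toolY ang -1.450997731874557 toolZ [ 0.0005 -0.0004 -1.    ] j [-0.762  -0.049   1.9996  0.0001  1.1904  0.6889] F [-0.7668  0.501   3.3763] M [ 0.191   0.3415 -0.0359] gap 0.059540714008726396
shift mm [ 0.9469 -0.7752 -0.0756]
tilt fix [ 0.0004 -0.0005  0.    ]
```

View pics/side4.png

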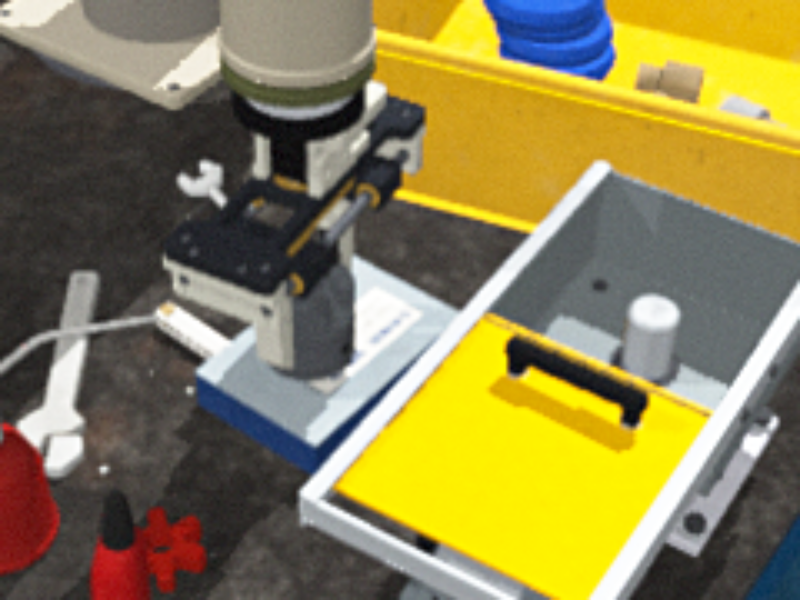

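>>> jog_arm:
  moves:
    - [0,0,-25,0,0,0]
    - [0,0,-40,0,0,0]
    - [0,0,-40,0,0,0]
    - [0,0,-40,0,0,0]
    - [34,-9,0,0,0,-0.1]
    - [34,-9,0,0,0,0]
    - [0,0,0,0,0,0]
    - [0,0,0,0,0,0]

```text
time_s: 6.85
eef_pos: [0.4419, -0.2591, 0.2095]
tcp_rot: [0.994, 0.111, -0.001, -0.001]
ft_force: [-0.4, 0.5, -4.6]
finger_gap: 0.0592
```

```bash
python3 go.py .5757 -.2122 .21
```

```text
t 6.85 pos [ 0.4419 -0.2591  0.2095] toolY ang -1.3484816517753817 toolZ [-0.0015  0.0011 -1.    ] j [-0.6303 -0.0919  1.7647  0.      1.4706  0.7181] F [-0.4013  0.465  -4.6099] M [-0.0363  0.2105  0.0344] gap 0.05923895009655727
shift mm [140.7957 -16.2314  -0.6029]
tilt fix [-0.0014  0.0012  0.    ]
```

>>> jog_arm:
  moves:
    - [35,-4,0,0,0,0]
    - [35,-4,0,0,0,0]
    - [35,-4,0,0,0,0]
    - [35,-4,0,0,0,0]
    - [0,0,0,0,0,-0.12]
    - [0,0,0,0,0,-0.12]
    - [0,0,0,0,0,-0.12]
    - [0,0,0,0,0,-0.12]

```text
time_s: 7.52
eef_pos: [0.5733, -0.2145, 0.2088]
tcp_rot: [0.938, 0.345, -0.001, -0.001]
ft_force: [0.5, -0.1, -4.0]
finger_gap: 0.0596
```

>>> jog_arm:
  moves:
    - [0,0,0,0,0,-0.12]
    - [0,0,0,0,0,-0.12]
    - [0,0,0,0,0,-0.12]
    - [0,0,0,0,0,-0.12]
    - [0,0,0,0,0,-0.12]
    - [0,0,0,0,0,-0.12]
    - [0,0,0,0,0,-0.12]
    - [0,0,0,0,0,-0.12]

```text
time_s: 8.18
eef_pos: [0.5731, -0.2148, 0.2091]
tcp_rot: [0.673, 0.74, -0.001, -0.001]
ft_force: [0.6, 0.2, -2.9]
finger_gap: 0.0596
```

>>> jog_arm:
  moves:
    - [0,0,0,0,0,-0.12]
    - [0,0,0,0,0,-0.12]
    - [0,0,0,0,0,-0.12]
    - [0,0,0,0,0,-0.12]
    - [0,0,0,0,0,-0.12]
    - [0,0,0,0,0,-0.12]
    - [0,0,0,0,0,-0.12]
    - [0,0,0,0,0,-0.12]

```text
time_s: 8.85
eef_pos: [0.573, -0.2148, 0.2091]
tcp_rot: [0.256, 0.967, -0.0, -0.001]
ft_force: [0.4, -0.4, -3.4]
finger_gap: 0.0591
```

>>> jog_arm:
  moves:
    - [0,0,0,0,0,-0.12]
    - [0,0,0,0,0,-0.12]
    - [0,0,0,0,0,0]
    - [0,0,0,0,0,0]
    - [0,0,0,0,0,0]

```text
time_s: 9.27
eef_pos: [0.5739, -0.2145, 0.2098]
tcp_rot: [0.143, 0.99, 0.0, -0.001]
ft_force: [-0.4, -0.4, -3.7]
finger_gap: 0.0595
```

```bash
python3 go.py .5757 -.2122 .21;  python3 - <<'E'
from h import *
import pickle
for n in('wrist','side','scene'):
    s=state();c=capture(n);save(c,n+'5');pickle.dump((s,c),open(n+'5.pkl','wb'))
c=pickle.load(open('side5.pkl','rb'))[1];cv2.imwrite('pics/side5z.png',cv2.resize(c['pixels'][110:290,240:480,::-1],(800,600)))
c=pickle.load(open('scene5.pkl','rb'))[1];cv2.imwrite('pics/scene5z.png',cv2.resize(c['pixels'][80:260,160:400,::-1],(800,600)))
E
```

```text
t 9.2667 pos [ 0.5739 -0.2145  0.2098] toolY ang 1.284243154626465 toolZ [-0.0012  0.0003 -1.    ] j [-0.4413  0.179   1.4853 -0.0002  1.4785 -1.7255] F [-0.3845 -0.3788 -3.7476] M [-0.0576 -0.0156  0.0291] gap 0.05953801977749383
shift mm [-1.1215  2.7316 -0.156 ]
tilt fix [-0.     -0.0013  0.    ]
```

View pics/wrist5.png

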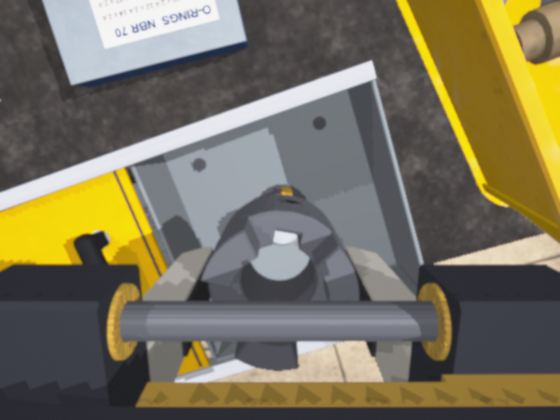

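View pics/side5z.png

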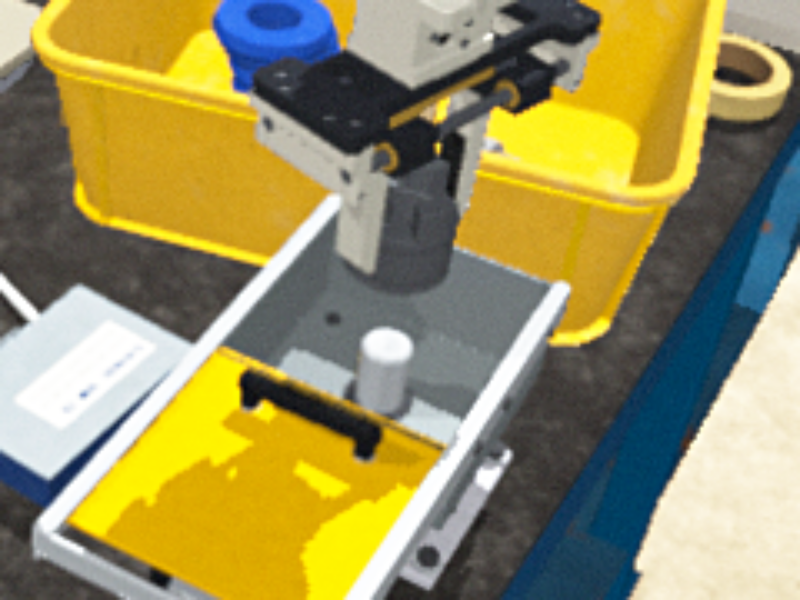

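View pics/scene5z.png

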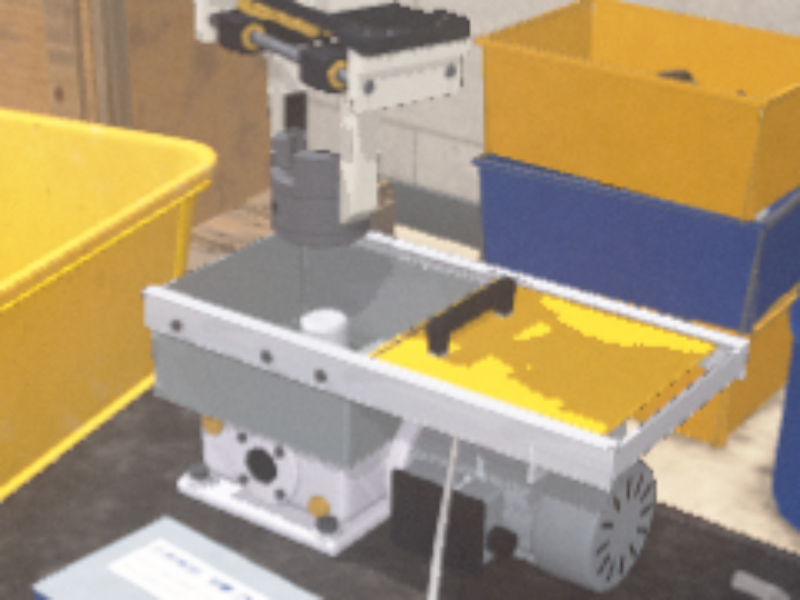

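```bash
python3 - <<'E'
from h import *
import pickle
np.set_printoptions(precision=4,suppress=True)
s,c=pickle.load(open('wrist5.pkl','rb'));T=wristT(c,s);P=cloud(c,T)
px=c['pixels'].astype(int)
near=(np.hypot(P[...,0]-.5745,P[...,1]+.2135)<.045)
from scipy.optimize import least_squares
for lo,hi in((.227,.236),(.208,.22),(.186,.206)):
    m=near&(P[...,2]>lo)&(P[...,2]<hi);m[285:]=0;m[:,:200]=0;m[:,360:]=0
    q=P[m];print(m.sum(),np.median(q,0))
    if len(q)>30:
        r=np.hypot(q[:,0]-.575,q[:,1]+.2135); 
        # outer points by sector
        a=np.arctan2(q[:,1]+.2135,q[:,0]-.575);b=(a*20).astype(int);o=[]
        for k in np.unique(b):
            w=q[b==k];rr=r[b==k]
            if len(w)>8:o.append(w[rr.argmax()])
        o=np.array(o);f=least_squares(lambda p:np.hypot(o[:,0]-p[0],o[:,1]-p[1])-.03,[.575,-.2135],loss='soft_l1',f_scale=.0008);print(len(o),f.x,np.round(f.fun*1000,1))
# shaft tip visible & key
m=near&(P[...,2]>.105)&(P[...,2]<.12);m[285:]=0;print('tip',m.sum(),np.median(P[m],0))
hsv=cv2.cvtColor(c['pixels'],cv2.COLOR_RGB2HSV)
m=np.zeros(px.shape[:2],bool);m[178:205,270:305]=1;m&=(hsv[...,1]>120)&(hsv[...,0]<32)&(hsv[...,0]>10)
v,u=np.nonzero(m);k=P[m];print('key',len(u),u.mean(),v.mean(),np.median(k,0),ray(c,T,[[u.mean(),v.mean()]],.094))
cv2.imwrite('pics/w5z.png',cv2.resize(c['pixels'][170:300,190:370,::-1],(800,578),interpolation=cv2.INTER_CUBIC))
# tool-plane: key azimuth vs camera ray
print(np.linalg.inv(T)[:3]@np.array([.5757,-.2122,.114,1]))
E
```

```text
2960 [ 0.5552 -0.22    0.2306]
30 [ 0.5717 -0.2135] [ 0.1  0.1  0.1 -0.   0.1  0.   0.1  0.1 -0.  -0.  -0.  -0.  -0.1 -0.1
 -0.1 -0.1 -0.1  0.   0.1  0.1 -0.2  0.1  0.1 -0.   0.1  0.1  0.   0.1
  0.1 -8.2]
3050 [ 0.5516 -0.2021  0.2127]
47 [ 0.5714 -0.2137] [ -0.   -0.2  -0.   -0.2  -0.1  -0.3  -0.1  -0.1  -0.2  -0.3  -0.3   3.6
   1.6  -0.7  -0.6  -0.4  -0.4 -11.3 -11.2 -11.  -11.1   4.6   4.9 -12.2
   0.2   0.2   0.1   0.3   0.1   0.1   0.2   0.1   0.2   0.3   0.1  -0.
  -0.1   0.1   0.    0.   -0.2  -0.1   0.1  -0.1  -0.2   0.1  -0. ]
1562 [ 0.5547 -0.2052  0.1967]
62 [ 0.571  -0.2134] [ -0.6  -0.5  -0.4  -0.5  -0.5  -0.5  -0.5  -0.4  -0.4  -0.4  -0.5   6.2
   6.8 -13.9 -13.8 -13.8 -13.8 -13.8 -13.6 -13.7 -13.7 -13.6 -13.8 -13.7
 -13.7 -13.3 -13.4 -13.3 -13.4 -13.4 -13.4 -13.5 -13.6 -13.4 -13.6 -13.7
 -13.6 -13.7   7.9   5.1  -0.3  -0.2  -0.1  -0.3  -0.3  -0.3  -0.2  -0.2
  -0.4  -0.4  -0.3  -0.3  -0.4  -0.1  -0.1   0.   -0.2  -0.1  -0.3  -0.4
  -0.5  -0.5]
tip 281 [ 0.5846 -0.214   0.1138]
key 80 286.15 191.0 [ 0.5588 -0.2039  0.0865] [[ 0.5576 -0.2036  0.094 ]]
[0.0022 0.0076 0.2521]
```

View pics/w5z.png

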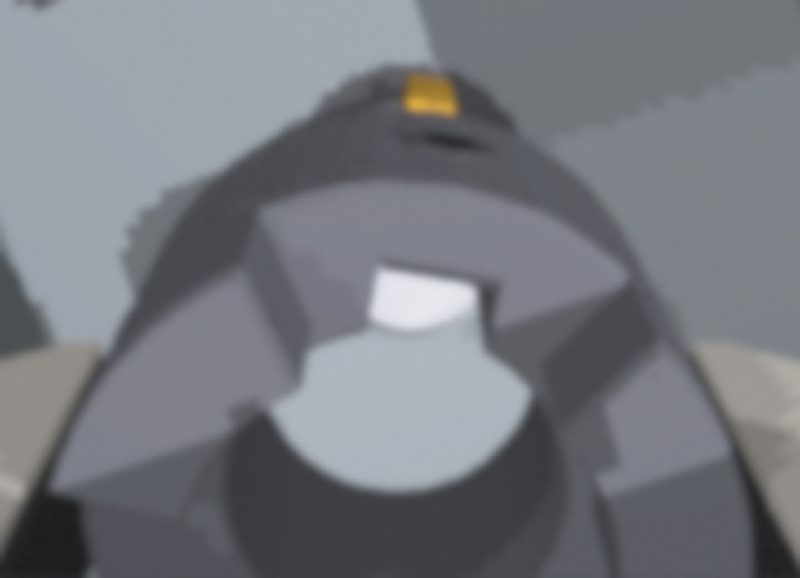

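```bash
python3 - <<'E'
from h import *
import pickle
from scipy.optimize import least_squares
np.set_printoptions(precision=4,suppress=True)
for n in('scene','side'):
    s,c=pickle.load(open(n+'5.pkl','rb'));P=cloud(c);px=c['pixels'].astype(int)
    ok=c['z_map']>0
    def fit(m,r,p0):
        q=P[m]
        f=least_squares(lambda p:np.hypot(q[:,0]-p[0],q[:,1]-p[1])-r,p0,loss='soft_l1',f_scale=.0005)
        print(n,m.sum(),f.x,'res mm',np.percentile(abs(f.fun)*1000,[50,90]));return f.x
    nh=ok&(np.hypot(P[...,0]-.573,P[...,1]+.2135)<.04)
    dark=(px.max(-1)<125)&(px.max(-1)-px.min(-1)<25)
    h=fit(nh&dark&(P[...,2]>.180)&(P[...,2]<.208),.03,[.573,-.2135])
    ns=ok&(np.hypot(P[...,0]-.574,P[...,1]+.2125)<.024)
    t=fit(ns&(P[...,2]>.078)&(P[...,2]<.109)&(px.min(-1)>110),.015,[.574,-.2125])
    m=ns&(P[...,2]>.1115)&(P[...,2]<.12);q=P[m];print('tip',m.sum(),cv2.minEnclosingCircle((q[:,:2]*1000).astype(np.float32)),np.median(q[:,2]))
    print('shaft-hub mm',(t-h)*1000)
E
```

```text
scene 288 [ 0.573  -0.2135] res mm [0.8928 2.2613]
scene 52 [ 0.5766 -0.2126] res mm [0.7328 2.1853]
tip 47 ((574.3717041015625, -212.7753143310547), 14.75064468383789) 0.11250727214576178
shaft-hub mm [3.649  0.9002]
side 362 [ 0.5717 -0.2151] res mm [ 1.0159 12.7745]
side 164 [ 0.5753 -0.2126] res mm [0.6709 1.5894]
tip 110 ((577.1932983398438, -215.19834899902344), 15.526115417480469) 0.1135374094896929
shaft-hub mm [3.6137 2.5138]
```

>>> jog_arm:
  moves:
    - [-2.4,2.4,20,0,0,0]
    - [0,0,25,0,0,0]
    - [0,0,14,0,0,0]
    - [0,0,0,0,0,0]
    - [0,0,0,0,0,0]

```text
time_s: 9.83
eef_pos: [0.5769, -0.2123, 0.1508]
tcp_rot: [0.141, 0.99, 0.0, -0.001]
ft_force: [0.6, -0.7, -2.6]
finger_gap: 0.0594
```

>>> jog_arm:
  moves:
    - [0,0,2,0,0,0]
    - [0,0,2,0,0,0]
    - [0,0,1,0,0,0]
    - [0,0,1,0,0,0]
    - [0,0,0,0,0,0]
    - [0,0,0,0,0,0]

```text
time_s: 10.33
eef_pos: [0.5776, -0.2126, 0.1457]
tcp_rot: [0.14, 0.99, -0.0, 0.0]
ft_force: [-0.3, 0.7, -3.8]
finger_gap: 0.0596
```

```bash
python3 go.py .5757 -.2122 .145
```

```text
t 10.3333 pos [ 0.5776 -0.2126  0.1457] toolY ang 1.2889558174223557 toolZ [ 0.0002 -0.0001 -1.    ] j [-0.4359  0.2299  1.5467 -0.      1.3649 -1.7249] F [-0.3077  0.7199 -3.8271] M [ 0.0099  0.036  -0.0129] gap 0.05956292687459964
shift mm [ 1.9031 -0.1864  0.6857]
tilt fix [-0.      0.0002  0.    ]
```

>>> jog_arm:
  moves:
    - [0,0,2,0,0,0]
    - [0,0,3,0,0,0]
    - [0,0,3,0,0,0]
    - [0,0,3,0,0,0]
    - [0,0,0,0,0,0]
    - [0,0,0,0,0,0]

```text
time_s: 10.83
eef_pos: [0.5773, -0.2124, 0.134]
tcp_rot: [0.14, 0.99, 0.0, -0.0]
ft_force: [-0.1, 0.0, -3.6]
finger_gap: 0.0596
```

>>> jog_arm:
  moves:
    - [0,0,2,0,0,0]
    - [0,0,2,0,0,0]
    - [0,0,2,0,0,0]
    - [0,0,2,0,0,0]
    - [0,0,0,0,0,0]
    - [0,0,0,0,0,0]

```text
time_s: 11.33
eef_pos: [0.5774, -0.2125, 0.1262]
tcp_rot: [0.14, 0.99, 0.0, -0.0]
ft_force: [-1.0, 0.1, -4.4]
finger_gap: 0.0588
```

```bash
python3 go.py .5757 -.2122 .130
```

```text
t 11.3333 pos [ 0.5774 -0.2125  0.1262] toolY ang 1.2889850568681818 toolZ [-0.0004  0.0002 -1.    ] j [-0.4359  0.2472  1.5634 -0.      1.3314 -1.7249] F [-0.9768  0.1147 -4.4147] M [0.0314 0.0786 0.035 ] gap 0.05877629826834905
shift mm [ 1.6911 -0.213  -3.7839]
tilt fix [ 0.0001 -0.0004  0.    ]
```

>>> jog_arm:
  moves:
    - [0,0,3,0,0,0]
    - [0,0,3,0,0,0]
    - [0,0,3,0,0,0]
    - [0,0,3,0,0,0]
    - [0,0,0,0,0,0]
    - [0,0,0,0,0,0]

```text
time_s: 11.83
eef_pos: [0.5774, -0.2125, 0.1141]
tcp_rot: [0.14, 0.99, 0.0, -0.0]
ft_force: [-0.9, -0.4, -3.5]
finger_gap: 0.0594
```

>>> jog_arm:
  moves:
    - [0,0,3,0,0,0]
    - [0,0,2,0,0,0]
    - [0,0,2,0,0,0]
    - [0,0,1,0,0,0]
    - [0,0,0,0,0,0]
    - [0,0,0,0,0,0]

```text
time_s: 12.33
eef_pos: [0.5775, -0.2125, 0.1064]
tcp_rot: [0.14, 0.99, 0.0, -0.0]
ft_force: [-0.4, -0.3, -4.7]
finger_gap: 0.0595
```

```bash
python3 go.py .5757 -.2122 .104;python3 - <<'E'
from h import *
import pickle
c=capture('side');cv2.imwrite('pics/side6z.png',cv2.resize(c['pixels'][110:290,240:480,::-1],(800,600)))
E
```

```text
t 12.3333 pos [ 0.5775 -0.2125  0.1064] toolY ang 1.2889760135676172 toolZ [-0.0002  0.0001 -1.    ] j [-0.4359  0.2668  1.5786 -0.      1.2964 -1.7249] F [-0.4241 -0.3072 -4.6627] M [-0.0532 -0.0102  0.0051] gap 0.05950809135767802
shift mm [ 1.7966 -0.1786  2.3547]
tilt fix [ 0.     -0.0002  0.    ]
```

View pics/side6z.png

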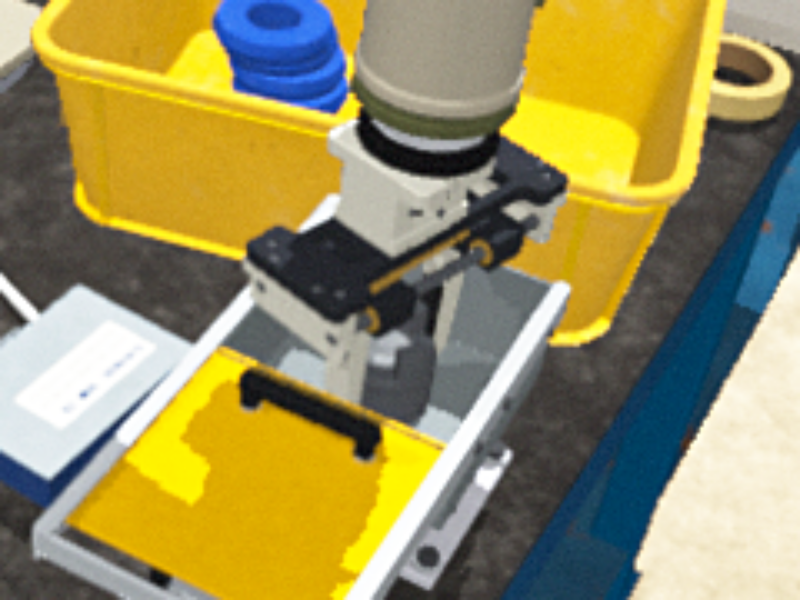

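>>> jog_arm:
  moves:
    - [0,0,1,0,0,0]
    - [0,0,1,0,0,0]
    - [0,0,1,0,0,0]
    - [0,0,0,0,0,0]
    - [0,0,0,0,0,0]

```text
time_s: 12.8
eef_pos: [0.5781, -0.2127, 0.1051]
tcp_rot: [0.14, 0.99, -0.0, 0.001]
ft_force: [-3.4, 0.8, 6.2]
finger_gap: 0.0596
```

>>> jog_arm:
  moves:
    - [0,0,0,0,0,0]
    - [0,0,0,0,0,0]
    - [0,0,0,0,0,0]
    - [0,0,0,0,0,0]
    - [0,0,0,0,0,0]
  hand: 80

```text
time_s: 13.22
eef_pos: [0.5775, -0.2125, 0.1033]
tcp_rot: [0.14, 0.99, 0.0, -0.0]
ft_force: [-0.7, -0.8, -1.1]
finger_gap: 0.0795
```

```bash
python3 go.py .5757 -.2122 .104
```

```text
t 13.2167 pos [ 0.5775 -0.2125  0.1033] toolY ang 1.2889496122822024 toolZ [-0.0002  0.0001 -1.    ] j [-0.4359  0.2699  1.5808 -0.      1.2911 -1.7249] F [-0.7367 -0.8043 -1.1012] M [-0.0085  0.118   0.0307] gap 0.07953827967300864
shift mm [ 1.7888 -0.19   -0.6866]
tilt fix [ 0.     -0.0002  0.    ]
```

>>> jog_arm:
  moves:
    - [0,0,-10,0,0,0]
    - [0,0,-30,0,0,0]
    - [0,0,-40,0,0,0]
    - [0,0,-40,0,0,-0.08]
    - [0,0,-25,0,0,-0.12]
    - [0,0,0,0,0,-0.12]
    - [0,0,0,0,0,0]
    - [0,0,0,0,0,0]

```text
time_s: 13.88
eef_pos: [0.5775, -0.2125, 0.2488]
tcp_rot: [-0.017, 1.0, -0.0, 0.0]
ft_force: [-0.3, -0.0, -1.5]
finger_gap: 0.0801
```

```bash
python3 go.py .580 -.319 .162; python3 - <<'E'
from h import *
import pickle
np.set_printoptions(precision=4,suppress=True)
s=state();c=capture('wrist');save(c,'wrist7');pickle.dump((s,c),open('wrist7.pkl','wb'))
P=cloud(c,wristT(c,s))
m=(P[...,2]>.117)&(P[...,2]<.16)&(np.hypot(P[...,0]-.5757,P[...,1]+.2125)<.04);m[260:]=0
q=P[m];print(len(q),np.percentile(q[:,2],[5,50,95]),cv2.minEnclosingCircle((q[:,:2]*1000).astype(np.float32)))
for n in('side','scene'):
    c=capture(n);pickle.dump(c,open(n+'7.pkl','wb'));P=cloud(c);px=c['pixels'].astype(int)
    m=(P[...,2]>.117)&(P[...,2]<.16)&(np.hypot(P[...,0]-.5757,P[...,1]+.2125)<.034)
    q=P[m];print(n,len(q),np.percentile(q[:,2],[5,50,95]) if len(q) else 0)
    m=(P[...,2]>.148)&(P[...,2]<.165)&(px.max(-1)<75)&(abs(P[...,0]-.58)<.07)&(abs(P[...,1]+.32)<.03)
    q=P[m];print('handle',len(q),cv2.minAreaRect((q[:,:2]*1000).astype(np.float32)) if len(q) else 0,np.median(q[:,2]))
c=pickle.load(open('side7.pkl','rb'));cv2.imwrite('pics/side7z.png',cv2.resize(c['pixels'][130:310,240:480,::-1],(800,600)))
E
```

```text
t 13.8833 pos [ 0.5775 -0.2125  0.2488] toolY ang 1.605200117320838 toolZ [ 0.0003 -0.0001 -1.    ] j [-0.4359  0.1669  1.4278 -0.      1.5466 -2.0411] F [-0.331  -0.0236 -1.4666] M [0.0365 0.078  0.0236] gap 0.08006082747992221
shift mm [   1.1562 -106.5225   86.7956]
tilt fix [-0.0001  0.0003  0.    ]
1436 [0.1203 0.126  0.1271] ((576.4608764648438, -211.58880615234375), 30.024436950683594)
side 218 [0.1179 0.1244 0.1272]
handle 279 ((581.0831298828125, -322.5375061035156), (79.83617401123047, 10.197815895080566), 2.6622314453125) 0.15589052557350794
scene 173 [0.1174 0.1229 0.1252]
handle 0 0 nan
  return _methods._mean(a, axis=axis, dtype=dtype,
  ret = ret.dtype.type(ret / rcount)
```

View pics/wrist7.png

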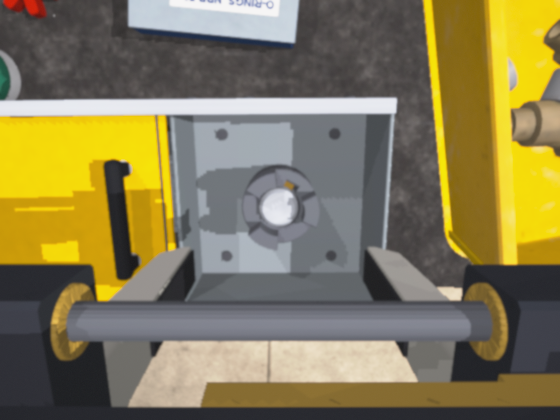

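View pics/side7z.png

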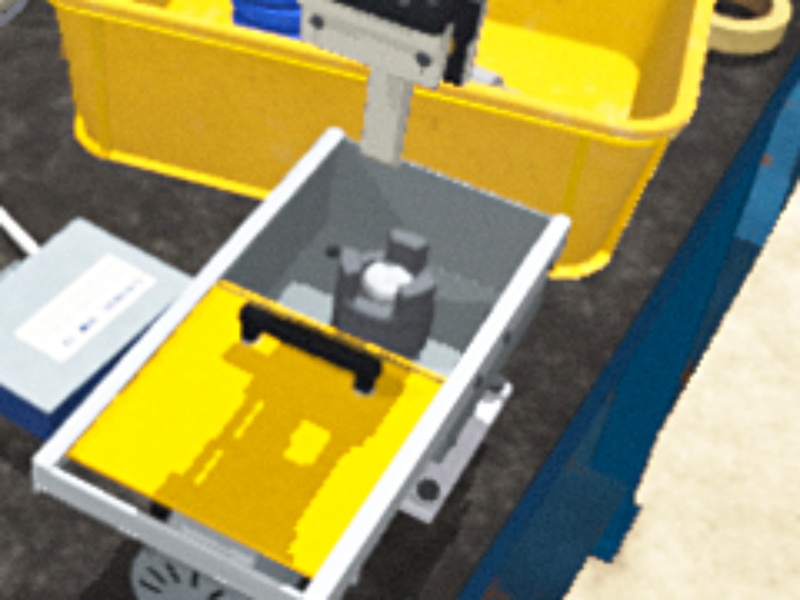

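>>> jog_arm:
  moves:
    - [0.5,-36,0,0,0,0]
    - [0.5,-36,0,0,0,0]
    - [0,-36,0,0,0,0]
    - [0,0,20,0,0,0]
    - [0,0,25,0,0,0]
    - [0,0,15,0,0,0]
    - [0,0,0,0,0,0]
    - [0,0,0,0,0,0]
  hand: 55

```text
time_s: 14.7
eef_pos: [0.5794, -0.3198, 0.1862]
tcp_rot: [-0.018, 1.0, 0.001, -0.002]
ft_force: [-1.2, -0.5, 0.9]
finger_gap: 0.0553
```

```bash
python3 go.py .580 -.320 .163
```

```text
t 14.7 pos [ 0.5794 -0.3198  0.1862] toolY ang 1.6075160715912244 toolZ [-0.0038  0.0025 -1.    ] j [-0.5817  0.3266  1.3561 -0.      1.4635 -2.1892] F [-1.2448 -0.4675  0.8875] M [-0.028   0.0531 -0.0231] gap 0.05530677906834075
shift mm [-0.6334 -0.3247 23.2144]
tilt fix [ 0.0026 -0.0037  0.    ]
```

>>> jog_arm:
  moves:
    - [0,0,12,0,0,0]
    - [0,0,8,0,0,0]
    - [0,0,3,0,0,0]
    - [0,0,0,0,0,0]
    - [0,0,0,0,0,0]

```text
time_s: 15.12
eef_pos: [0.5807, -0.3204, 0.1656]
tcp_rot: [-0.019, 1.0, 0.0, -0.0]
ft_force: [-0.4, -0.1, -0.5]
finger_gap: 0.0552
```

>>> jog_arm:
  moves:
    - [0,0,0,0,0,0]
    - [0,0,0,0,0,0]
    - [0,0,0,0,0,0]
    - [0,0,0,0,0,0]
    - [0,0,0,0,0,0]
    - [0,0,0,0,0,0]
    - [0,0,0,0,0,0]
    - [0,0,0,0,0,0]
  hand: 4
  squeeze: 15

```text
time_s: 15.78
eef_pos: [0.5807, -0.3205, 0.1655]
tcp_rot: [-0.019, 1.0, -0.0, 0.0]
ft_force: [-1.2, -0.2, -1.1]
finger_gap: 0.0108
```

```bash
python3 go.py .580 -.320 .163
```

```text
t 15.7833 pos [ 0.5807 -0.3205  0.1655] toolY ang 1.6089431551691131 toolZ [ 0.     -0.0001 -1.    ] j [-0.5816  0.3394  1.3787 -0.0001  1.4234 -2.1906] F [-1.1909 -0.2225 -1.0906] M [0.0381 0.0626 0.0012] gap 0.010801715963283047
shift mm [0.6367 0.5732 2.5063]
tilt fix [-0.0001  0.      0.    ]
```

>>> jog_arm:
  moves:
    - [0,8,0,0,0,0]
    - [0,18,0,0,0,0]
    - [0,24,0,0,0,0]
    - [0,24,0,0,0,0]
    - [0,24,0,0,0,0]
    - [0,20,0,0,0,0]
    - [0,12,0,0,0,0]
    - [0,8,0,0,0,0]

```text
time_s: 16.45
eef_pos: [0.5752, -0.1812, 0.1655]
tcp_rot: [-0.02, 1.0, -0.0, -0.0]
ft_force: [-1.4, -3.4, -0.9]
finger_gap: 0.0108
```

>>> jog_arm:
  moves:
    - [0,4,0,0,0,0]
    - [0,3,0,0,0,0]
    - [0,3,0,0,0,0]
    - [0,0,0,0,0,0]
    - [0,0,0,0,0,0]

```text
time_s: 16.87
eef_pos: [0.5748, -0.1727, 0.1655]
tcp_rot: [-0.019, 1.0, 0.0, -0.0]
ft_force: [-4.5, 0.7, 1.9]
finger_gap: 0.0105
```

```bash
python3 go.py .574 -.1675 .1655
```

```text
t 16.8667 pos [ 0.5748 -0.1727  0.1655] toolY ang 1.6085901817353643 toolZ [-0.0005  0.0008 -1.    ] j [-0.3775  0.1748  1.5721  0.0005  1.3954 -1.9862] F [-4.4776  0.7215  1.8864] M [0.2158 0.727  0.0728] gap 0.010464027992004517
shift mm [ 0.6105  5.187  -0.0169]
tilt fix [ 0.0008 -0.0005  0.    ]
```

>>> jog_arm:
  moves:
    - [0,2,0,0,0,0]
    - [0,2,0,0,0,0]
    - [0,0,0,0,0,0]
    - [0,0,0,0,0,0]

```text
time_s: 17.2
eef_pos: [0.5746, -0.1687, 0.1655]
tcp_rot: [-0.019, 1.0, -0.0, -0.0]
ft_force: [-4.4, -1.1, 3.0]
finger_gap: 0.0109
```

>>> jog_arm:
  moves:
    - [0,2,0,0,0,0]
    - [0,0,0,0,0,0]
    - [0,0,0,0,0,0]
    - [0,0,0,0,0,0]

```text
time_s: 17.53
eef_pos: [0.5746, -0.1679, 0.1655]
tcp_rot: [-0.019, 1.0, -0.001, -0.0]
ft_force: [-4.0, -6.5, 0.8]
finger_gap: 0.0106
```

>>> jog_arm:
  moves:
    - [0,2,0,0,0,0]
    - [0,0,0,0,0,0]
    - [0,0,0,0,0,0]
    - [0,0,0,0,0,0]

```text
time_s: 17.87
eef_pos: [0.5746, -0.1678, 0.1655]
tcp_rot: [-0.018, 1.0, -0.002, 0.0]
ft_force: [-2.4, -14.8, -2.9]
finger_gap: 0.0107
```

>>> jog_arm:
  moves:
    - [0,0,0,0,0,0]
    - [0,0,0,0,0,0]
    - [0,0,0,0,0,0]
    - [0,0,0,0,0,0]
    - [0,0,0,0,0,0]
  hand: 40

```text
time_s: 18.28
eef_pos: [0.5749, -0.1642, 0.1654]
tcp_rot: [-0.019, 1.0, 0.0, 0.0]
ft_force: [0.0, 0.1, -1.0]
finger_gap: 0.038
```

>>> jog_arm:
  moves:
    - [0,0,-10,0,0,0]
    - [0,0,-30,0,0,0]
    - [0,0,-40,0,0,0]
    - [0,0,-40,0,0,0]
    - [0,0,-30,0,0,0]
    - [0,0,0,0,0,0]
    - [0,0,0,0,0,0]
    - [0,0,0,0,0,0]

```text
time_s: 18.95
eef_pos: [0.5746, -0.1644, 0.3152]
tcp_rot: [-0.019, 1.0, 0.0, -0.0]
ft_force: [-0.2, -0.1, -0.5]
finger_gap: 0.0403
```

```bash
python3 go.py .574 -.1675 .1655; python3 - <<'E'
from h import *
import pickle
np.set_printoptions(precision=4,suppress=True)
for n in('side','scene'):
    c=capture(n);save(c,n+'8');P=cloud(c);px=c['pixels'].astype(int)
    m=(P[...,2]>.148)&(P[...,2]<.165)&(px.max(-1)<75)&(abs(P[...,0]-.575)<.07)&(abs(P[...,1]+.168)<.04)
    q=P[m];print(n,'handle',len(q),cv2.minAreaRect((q[:,:2]*1000).astype(np.float32)) if len(q) else 0)
E
```

```text
t 18.95 pos [ 0.5746 -0.1644  0.3152] toolY ang 1.6092658209782384 toolZ [-0.0001  0.0002 -1.    ] j [-0.3644  0.1054  1.3751  0.0001  1.6612 -1.9737] F [-0.1862 -0.0709 -0.5134] M [-0.0042  0.0737 -0.0052] gap 0.04025302579547275
shift mm [  0.7289  -3.1277 149.7357]
tilt fix [ 0.0002 -0.0001  0.    ]
side handle 222 ((575.0003051757812, -169.63580322265625), (79.50230407714844, 13.57655143737793), 2.3757641315460205)
scene handle 0 0
```

View pics/side8.png

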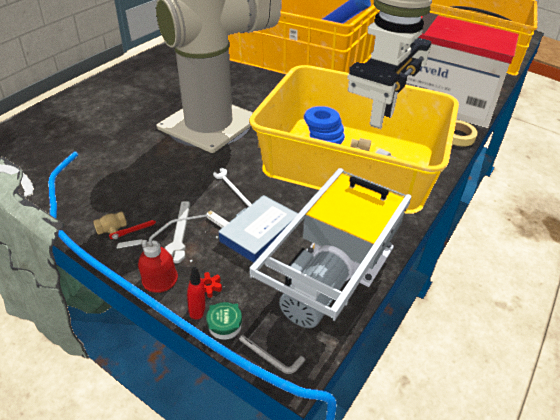

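```bash
python3 - <<'E'
from h import *
c=capture('wrist');save(c,'wrist8')
E
```

```text
(no output)
```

View pics/wrist8.png

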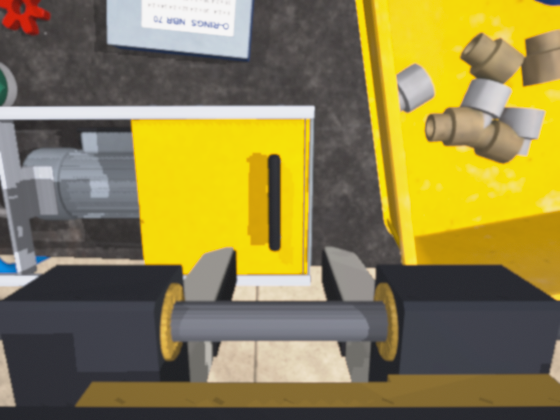

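The wrist view shows the cover's edge against the +y wall (about column 305), with the handle at (274,203), the guard fully covered and nothing touched. I'm handing in.

```bash
python3 -c "
from cell import close_job
print(close_job())"
```

```text
the job is handed in; nothing more can be done
None
```

The hub is home on the shaft with its keyway over the key, the yellow cover is shut over it, and I handed the job in after about 19 s of the 64 s.

- **Hub:** I lined up the keyway with the brass key from the wrist images, and the hub went down past the key without resistance until it met the shoulder. With the cover still open, its top measured 126 mm above the bench in the wrist camera, which is exactly the home height. The scene and side cameras read it up to 3 mm lower. The key was visible in the keyway.
- **Cover:** I slid it by its handle until it hit its end stop, where the force rose to about 15 N. The gripper was then at y = -0.168, against -0.1675 expected for fully shut. The wrist view shows the cover's edge against the end wall.
- **Disagreement:** The side camera puts the handle about 2 mm short of shut. That is within the 2 mm calibration, and the stop was clear.
- **Not measured:** I checked the bystanders only by eye in the last pictures. The bottle, star, tin and hex key look unmoved. The arm ended well clear, with no contact force.

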